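# Turn round the strip-down row for reassembly

### The arm

A 7-joint arm with a two-finger parallel gripper is mounted at the origin on a cart in front of the work surface, level with it; the furniture and walls round the work are solid. World frame = base frame: x ahead of the robot, y to its left, z up, the work surface at z = 0. Lengths are in m, angles in rad, forces in N, time in s.
With the tool pointing down it reaches from about 0.425 to 0.875 m from the base axis. Payload 4.7 kg.
Tool frame: the origin (TCP) lies where the fingers leave the gripper's body, on its centre line; the fingertips stand 70 mm ahead of it and the grasp point (between the pads) lies 51 mm ahead of it; z points along the fingers, y is the line along which they close (so a half turn about z gives the same grasp; the last joint's range is limited). The gripper opens to 87 mm and grips with 3 to 60 N. Pads are 19 mm wide; open, the fingers measure 117 mm over their backs; the gripper's body (75 mm by 190 mm) begins 51 mm behind the grasp point.
Start: joints at [-1.162, 0.321, -0.07, 1.45, 0.023, 1.371, -0.057], TCP at [0.25, 0.6, 0.292] pointing down, gripper open.
Joint ranges: [-2.86, 2.86], [-0.3, 2.09], [-1.38, 1.24], [0.06, 2.45], [-1.56, 4.7], [0.09, 2.05], [-2.69, 2.69]. Speed limits (rad/s): [2.57, 2.57, 3.14, 3.14, 3.14, 3.14, 3.14].

### API

Orientations are given as a rotation vector (axis times angle).
In Python, from bench import ctrl gives the robot as it stands.
- The arm moves only by the tool drive_tool, never from a script. Its argument "motion" is a list of rows, each a list of 3 entries, a list of its own where there are three numbers: the shift along the tool's x, y, z in cm, then the turn, a rotation vector about the tool's x, y, z in degrees, then the opening, from -1 (shut) to 1 (fully open). In form: [[[x, y, z], [ax, ay, az], claw], ...]. A call has 1 to 12 rows; each row shifts and turns the commanded pose from where the row before left it, along the tool's axes as they then stand; what a row does not reach is not made up. A row lasts 1/8 s, in which the tool goes at most 62.5 mm and 10.7 degrees, less where a joint would pass 70% of its speed; a pose out of reach is approached as far as the arm can. A call with a gripper value outside its range is refused whole. The fingers move at their own pace and stop on an object; "force" is the grip in N (left out, the last holds). Time passes only in rows, so rows that do not move let the fingers close. It gives the time, the measured TCP pose, the force, the opening and the grip force at its end, in the units of the state.
- ctrl.get_state(): the state, without advancing time (a new reading comes with each control period).
- ctrl.get_image(name): name is "scene" or "top" or "wrist"; returns the picture (420x560x3 uint8, red, green, blue); there is no depth.
- ctrl.calibration(name): a dict with "K" (3x3 intrinsics, pixels), "distortion" ([k1, k2, p1, p2, k3] as OpenCV has them; the pictures are not rectified), "origin" and "attitude" of the camera in the world; the wrist camera has in their place "tool_from_camera" (4x4, takes a point from camera to tool coordinates, whose origin is the TCP and whose axes are the flange's). Camera axes: x right, y up, looking along -z (the intrinsics and any distortion apply to the point x, -y, -z); pixel columns grow to the right and rows downward; lengths in m; the calibration is good to about 2 mm. A picture is of the moment at which its call begins: read the wrist's pose just before it. calibration takes no time and is no camera call.
- ctrl.close_job(): hands the job in; it is judged then, once.
The state is a dict: "time": time; "joint_positions": joint angles; "qd": joint speeds; "joint_torque": joint torques, N m; "position": TCP position; "tool_rot": TCP orientation; "ft_force": force on the tool from outside, world axes, zero at the start; "torque": the same for the moment, N m; "grip_width": opening from 0.0 (shut) to 1.0 (fully open); "grip_force": force on a finger pad.
Only numpy, scipy, OpenCV 4.12 (cv2) and the standard library are available. Lean on these libraries where they do the work, as an engineer would, in place of code of your own. Each camera call takes 0.05 s, during which the arm holds its last target. There are 200 camera calls.

### The job

The four steel parts stand on the wooden rack in the order in which they came off the shaft. Move them to the metal rack for reassembly in the reverse order: the part next to the wooden rack's end plate goes to the pad farthest from the metal rack's end plate, the next one to the pad beside it, and so on until all four pads are filled. Set each part upright, the same way up, on the middle of its pad and leave it standing free.

Things in the scene. Friction and masses are not known exactly. Their poses are not given: they have to be found in the camera images.
- wood_rack: Old rack: pale wooden board 104 x 300 mm, top 22 mm above the worktop, fixed. At its own +y end an upright end plate, its top 62 mm above the worktop. Its four black pads lie at own y = +105, +35, -35, -105 mm (x = 0). Origin: at worktop height under the middle of the row of pads; y along the row to the end plate, z up. Stands left or right of the metal rack, turned up to 15 degrees.
- metal_rack: New rack: same shape and axes in bare grey metal, fixed; upright end plate (top 62 mm above the worktop) at its own +y end, the left end seen from the robot, as on the wooden rack. Four empty round black pads, 60 mm diameter, tops 26 mm above the worktop, at own y = +105, +35, -35, -105 mm (x = 0). Origin: at worktop height under the middle of the row. Turned up to 15 degrees.
- sleeve_center (a point): Loose part, 0.1 to 0.2 kg, upright: plain round steel tube, 34 mm diameter, 62 mm tall, with a wide bore (24 mm) open at the top; the tallest part. Grip it on its sides. The point is on its axis half-way up; z is its axis, up at the start.
- pad_sleeve: The round black pad of the wooden rack on which the plain tube stands at the start (60 mm diameter, 4 mm high, fixed, all four alike). Origin: centre of its underside, 22 mm above the worktop.
- bush_center (a point): Loose part, 0.1 to 0.2 kg, upright: flanged steel bush, 52 mm tall: a round flange 46 mm in diameter and 8 mm thick at the bottom, above it a barrel of 28 mm diameter with a 17 mm bore. Grip the barrel, above the flange. The point is on its axis half-way up; z is its axis, up at the start.
- pad_bush: The round black pad of the wooden rack on which the flanged bush stands at the start (60 mm diameter, 4 mm high, fixed, all four alike). Origin: centre of its underside, 22 mm above the worktop.
- pulley_center (a point): Loose part, 0.1 to 0.2 kg, upright: squat round steel pulley, 46 mm diameter, 40 mm tall, with a V-groove round its waist and a small 12 mm bore; the widest and lowest part. Grip it on its sides; pads that lie over the groove bear on the rims above and below it. The point is on its axis half-way up; z is its axis, up at the start.
- pad_pulley: The round black pad of the wooden rack on which the pulley stands at the start (60 mm diameter, 4 mm high, fixed, all four alike). Origin: centre of its underside, 22 mm above the worktop.
- hexnut_center (a point): Loose part, 0.1 to 0.2 kg, upright: tall hexagon steel nut, 36 mm across flats, 42 mm across corners, 44 mm tall, with a 20 mm bore that shows dark. Its turn is random; grip it on its sides in any turn. The point is on its axis half-way up; z is its axis, up at the start.
- pad_hexnut: The round black pad of the wooden rack on which the hexagon nut stands at the start (60 mm diameter, 4 mm high, fixed, all four alike). Origin: centre of its underside, 22 mm above the worktop.
Things that resemble listed ones, but are neither listed nor needed, are in the scene too. What is shaped like the part that bears pulley_center but pink is not meant. Leave any orange look-alike of the part that bears sleeve_center alone.

How it is judged:
At the end, for the whole second after the job is handed in: All four parts stand at rest on the metal rack, in reversed order (one from own y = +105 mm on the wooden rack at -105 mm on the metal one, +35 at -35 and so on), upright and same way up within 0.12 rad, within 12 mm of the pad middle along and across, within 5 mm of pad height (x of sleeve_center in the frame of metal_rack between -0.012 and 0.012 m and z of sleeve_center in the frame of metal_rack between 0.052 and 0.062 m and angle between each of sleeve_center, bush_center, pulley_center, hexnut_center's own z axis and vertical below 0.12 rad and linear speed of each of sleeve, bush, pulley, hexnut below 0.02 m/s and ((y of pad_sleeve in the frame of wood_rack between 0.085 and 0.125 m and y of sleeve_center in the frame of metal_rack between -0.117 and -0.093 m) or (y of pad_sleeve in the frame of wood_rack between 0.015 and 0.055 m and y of sleeve_center in the frame of metal_rack between -0.047 and -0.023 m) or (y of pad_sleeve in the frame of wood_rack between -0.055 and -0.015 m and y of sleeve_center in the frame of metal_rack between 0.023 and 0.047 m) or (y of pad_sleeve in the frame of wood_rack between -0.125 and -0.085 m and y of sleeve_center in the frame of metal_rack between 0.093 and 0.117 m)) and x of bush_center in the frame of metal_rack between -0.012 and 0.012 m and z of bush_center in the frame of metal_rack between 0.047 and 0.057 m and ((y of pad_bush in the frame of wood_rack between 0.085 and 0.125 m and y of bush_center in the frame of metal_rack between -0.117 and -0.093 m) or (y of pad_bush in the frame of wood_rack between 0.015 and 0.055 m and y of bush_center in the frame of metal_rack between -0.047 and -0.023 m) or (y of pad_bush in the frame of wood_rack between -0.055 and -0.015 m and y of bush_center in the frame of metal_rack between 0.023 and 0.047 m) or (y of pad_bush in the frame of wood_rack between -0.125 and -0.085 m and y of bush_center in the frame of metal_rack between 0.093 and 0.117 m)) and x of pulley_center in the frame of metal_rack between -0.012 and 0.012 m and z of pulley_center in the frame of metal_rack between 0.041 and 0.051 m and ((y of pad_pulley in the frame of wood_rack between 0.085 and 0.125 m and y of pulley_center in the frame of metal_rack between -0.117 and -0.093 m) or (y of pad_pulley in the frame of wood_rack between 0.015 and 0.055 m and y of pulley_center in the frame of metal_rack between -0.047 and -0.023 m) or (y of pad_pulley in the frame of wood_rack between -0.055 and -0.015 m and y of pulley_center in the frame of metal_rack between 0.023 and 0.047 m) or (y of pad_pulley in the frame of wood_rack between -0.125 and -0.085 m and y of pulley_center in the frame of metal_rack between 0.093 and 0.117 m)) and x of hexnut_center in the frame of metal_rack between -0.012 and 0.012 m and z of hexnut_center in the frame of metal_rack between 0.043 and 0.053 m and ((y of pad_hexnut in the frame of wood_rack between 0.085 and 0.125 m and y of hexnut_center in the frame of metal_rack between -0.117 and -0.093 m) or (y of pad_hexnut in the frame of wood_rack between 0.015 and 0.055 m and y of hexnut_center in the frame of metal_rack between -0.047 and -0.023 m) or (y of pad_hexnut in the frame of wood_rack between -0.055 and -0.015 m and y of hexnut_center in the frame of metal_rack between 0.023 and 0.047 m) or (y of pad_hexnut in the frame of wood_rack between -0.125 and -0.085 m and y of hexnut_center in the frame of metal_rack between 0.093 and 0.117 m))); the robot touches nothing.
It also fails if it takes over 109 s, if anything falls off the work surface, if the arm or the gripper's body presses on something with over 40 N, if the wrist force passes 120 N, or if a joint passes its speed limit or range.

## Working session

There is one attempt and no reset: what is moved stays moved. The work goes in short steps, Python scripts to look and compute and a tool call to move; the robot and the scene stay as the last step left them, time stands still between calls to the robot, and variables do not carry over. Pictures are saved under pics/ and viewed, at most 14 in all, crops included, and the job is handed in when it is done.

Besides the shell and the picture viewer there is one more tool, called after "Call:" in YAML: its name, and indented under it one key for each argument. drive_tool: Moves the arm, as the interface text tells. Its arguments: {"type":"object","properties":{"motion":{"type":"array","items":{"type":"array"}},"force":{"type":"number"}},"required":["motion"]}

```bash
mkdir -p pics; ls; python3 - <<'E'
from bench import ctrl
import cv2,json
for n in("scene","top"):
    cv2.imwrite(f"pics/{n}0.png",ctrl.get_image(n)[:,:,::-1])
for n in("scene","top","wrist"):print(n,ctrl.calibration(n))
print(ctrl.get_state())
E
```

```text
pics
scene {'K': array([[453.46702424,   0.        , 281.05917528],
       [  0.        , 453.46702424, 213.6831591 ],
       [  0.        ,   0.        ,   1.        ]]), 'distortion': array([-0.01952946,  0.        ,  0.        ,  0.        ,  0.        ]), 'origin': array([-0.31132292, -0.37161717,  1.09402852]), 'attitude': array([ 0.6158895 , -0.39176932, -1.08187917])}
top {'K': array([[401.69806563,   0.        , 279.82244205],
       [  0.        , 401.69806563, 210.99771901],
       [  0.        ,   0.        ,   1.        ]]), 'distortion': array([-0.00756934,  0.        ,  0.        ,  0.        ,  0.        ]), 'origin': array([0.34119623, 0.00848099, 1.02683855]), 'attitude': array([ 0.09511156, -0.0933798 , -1.55392772])}
wrist {'K': array([[340.77383624,   0.        , 280.85583377],
       [  0.        , 340.77383624, 207.3863735 ],
       [  0.        ,   0.        ,   1.        ]]), 'distortion': array([-0.00836264,  0.        ,  0.        ,  0.        ,  0.        ]), 'tool_from_camera': array([[ 5.27700884e-04,  9.59510746e-01,  2.81671530e-01,
         7.78636768e
[... 266 characters left out ...]
ime': 0.1, 'joint_positions': array([-1.16191237,  0.32172486, -0.07007394,  1.45154524,  0.02262523,
        1.37080099, -0.05685091]), 'qd': array([-0.00024108, -0.00180408,  0.0006627 , -0.00071087, -0.00040456,
        0.00042003,  0.0007788 ]), 'joint_torque': array([-2.00133068e-04, -4.92568231e+01, -4.05910984e-01, -3.13400245e+01,
       -6.43238425e-02,  3.93538037e-02,  4.18901811e-05]), 'position': array([0.24990341, 0.59963497, 0.29129021]), 'tool_rot': array([-6.15953951e-01, -3.08040038e+00,  2.63684098e-03]), 'ft_force': array([ 0.05355248, -0.64768965, -0.40609069]), 'torque': array([ 0.00614946, -0.05247517,  0.00353277]), 'grip_force': 0.0, 'grip_width': 0.9979674176049621}
```

View pics/top0.png

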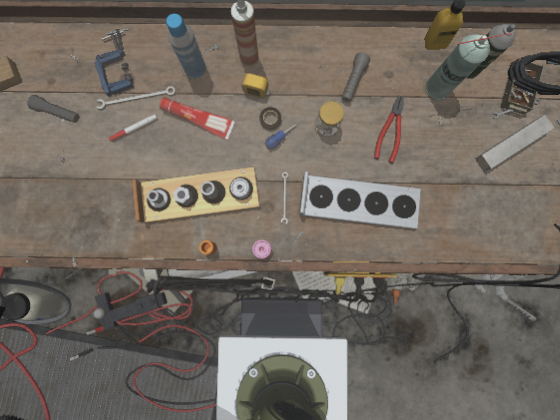

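View pics/scene0.png

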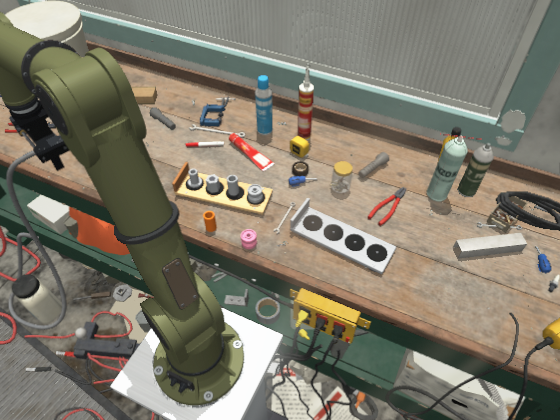

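The top view shows the wooden rack at (135–258, 170–220) with its end plate on the left, and the metal rack at (303–420, 175–227) with its pads at about (321,197), (348,200), (376,203) and (404,206). The orange tube at (207,247) and the pink pulley at (262,249) are decoys.

```bash
cat > h.py <<'E'
from bench import ctrl
import cv2,numpy as np
from scipy.spatial.transform import Rotation as R
def cam(n,st=None):
    c=ctrl.calibration(n)
    if n=="wrist":
        M=c["tool_from_camera"];Rt=R.from_rotvec(st["tool_rot"]).as_matrix()
        return c["K"],c["distortion"],Rt@M[:3,3]+st["position"],Rt@M[:3,:3]
    return c["K"],c["distortion"],np.array(c["origin"]),R.from_rotvec(c["attitude"]).as_matrix()
def ray(C,p,z):
    K,d,o,A=C
    q=cv2.undistortPoints(np.array(p,float).reshape(-1,1,2),K,d).reshape(-1,2)
    v=np.c_[q[:,0],-q[:,1],-np.ones(len(q))]@A.T
    return o+v*((z-o[2])/v[:,2])[:,None]
def proj(C,P):
    K,d,o,A=C
    q=(np.array(P,float).reshape(-1,3)-o)@A*[1,-1,-1]
    return cv2.projectPoints(q,np.zeros(3),np.zeros(3),K,d)[0].reshape(-1,2)
def rowfit(P):  # P: pads ordered from +y to -y -> origin, yaw
    P=P[:,:2];s=np.array([.105,.035,-.035,-.105])
    o=P.mean(0);u=(s[:,None]*(P-o)).sum(0)/(s**2).sum()
    return o,u
def blobs(im,box,thr,amin,amax):
    x0,y0,x1,y1=box
    m=(im[y0:y1,x0:x1].max(2)<thr).astype(np.uint8)
    n,l,s,c=cv2.connectedComponentsWithStats(m)
    return [(c[i]+[x0,y0],s[i,4]) for i in range(1,n) if amin<s[i,4]<amax]
E
python3 - <<'E'
from h import *
im=ctrl.get_image("top");C=cam("top")
b=sorted(blobs(im,(295,168,430,235),75,150,800),key=lambda t:t[0][0])
for p,a in b:print(p,a)
P=ray(C,[p for p,a in b],.026);print(P.round(4),np.linalg.norm(np.diff(P,axis=0),axis=1))
o,u=rowfit(P);print(o,u,np.linalg.norm(u),np.degrees(np.arctan2(-u[0],u[1])))
b=im[160:230,125:270,::-1];cv2.imwrite("pics/w1.png",cv2.resize(b,None,fx=5,fy=5,interpolation=cv2.INTER_CUBIC))
im=ctrl.get_image("scene")
C=cam("scene")
b=sorted(blobs(im,(285,205,400,270),75,60,900),key=lambda t:t[0][0])
for p,a in b:print(p,a)
print(ray(C,[p for p,a in b],.026).round(4))
E
```

```text
[320.8984375 196.4140625] 384
[348.47757256 199.62005277] 379
[376.09974425 202.96675192] 391
[403.79040404 206.27525253] 396
[[ 0.5007 -0.0925  0.026 ]
 [ 0.4935 -0.162   0.026 ]
 [ 0.4861 -0.2315  0.026 ]
 [ 0.4787 -0.3011  0.026 ]] [0.06985646 0.069896   0.06996805]
[ 0.48974904 -0.19675827] [0.10488778 0.99312817] 0.9986515958291508 -6.028860640819733
[336.68807339 233.90825688] 109
[354.32352941 242.32352941] 238
[376.47410359 252.60557769] 251
[[ 0.4913 -0.1759  0.026 ]
 [ 0.4845 -0.2333  0.026 ]
 [ 0.4771 -0.3028  0.026 ]]
```

View pics/w1.png

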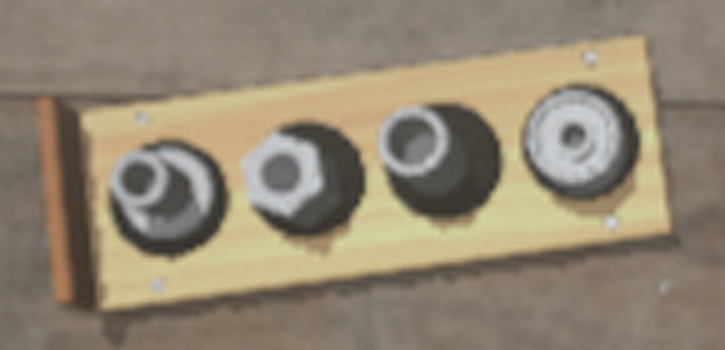

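Order from the wooden end plate, left to right in the crop: flanged bush (140,178), hexagon nut (283,170), tube (413,141), pulley (574,136). So bush → −105, nut → −35, tube → +35, pulley → +105.

```bash
python3 - <<'E'
from h import *
C=cam("top")
px=np.array([[140,178],[283,170],[413,141],[574,136]])/5+[124.6,159.6]
P=np.array([ray(C,[p],z)[0] for p,z in zip(px,[.078,.070,.088,.066])])
print(P.round(4),np.linalg.norm(np.diff(P,axis=0),axis=1))
o,u=rowfit(P);print(o,u,np.degrees(np.arctan2(-u[0],u[1])))
st=ctrl.get_state();Rt=R.from_rotvec(st["tool_rot"]).as_matrix();print(Rt.round(3))
t=np.array([o[0],o[1],.30]);print("shift cm in tool axes",Rt.T@(t-st["position"])*100, "yaw y",np.degrees(np.arctan2(Rt[1,1],Rt[0,1])))
E
```

```text
[[0.4894 0.3153 0.078 ]
 [0.4956 0.249  0.07  ]
 [0.5075 0.1834 0.088 ]
 [0.515  0.1094 0.066 ]] [0.06707926 0.06906978 0.0775608 ]
[0.50185975 0.21427341] [-0.12671501  0.97623624] 7.395616833008516
[[-0.923  0.385 -0.   ]
 [ 0.385  0.923 -0.001]
 [-0.    -0.001 -1.   ]]
shift cm in tool axes [-38.07847238 -25.89456639  -0.80831039] yaw y 67.37679781318724
```

Call:
drive_tool:
  motion:
    - [[-4.2,-2.9,0],[0,0,0],1]
    - [[-4.2,-2.9,0],[0,0,0],1]
    - [[-4.2,-2.9,0],[0,0,0],1]
    - [[-4.2,-2.9,0],[0,0,0],1]
    - [[-4.2,-2.9,0],[0,0,0],1]
    - [[-4.2,-2.9,0],[0,0,0],1]
    - [[-4.2,-2.9,0],[0,0,0],1]
    - [[-4.2,-2.8,0],[0,0,0],1]
    - [[-4.2,-2.8,0],[0,0,0],1]
    - [[0,0,0],[0,0,10],1]
    - [[0,0,0],[0,0,10],1]
    - [[0,0,0],[0,0,10],1]

```text
time: 1.7
position: [0.4993, 0.2153, 0.2921]
tool_rot: [-1.401, -2.812, 0.0]
ft_force: [-0.4, -0.0, -0.9]
grip_width: 0.997
grip_force: 0.0
```

Call:
drive_tool:
  motion:
    - [[0,0,0],[0,0,10],1]
    - [[0,0,0],[0,0,10],1]
    - [[0,0,0],[0,0,10],1]
    - [[0,0,0],[0,0,0],1]
    - [[0,0,0],[0,0,0],1]
    - [[0,0,0],[0,0,0],1]

```text
time: 2.45
position: [0.4993, 0.2155, 0.2923]
tool_rot: [2.072, 2.361, 0.0]
ft_force: [-0.5, 0.5, -0.2]
grip_width: 1.004
grip_force: 0.0
```

```bash
python3 - <<'E'
from h import *
st=ctrl.get_state();im=ctrl.get_image("wrist");cv2.imwrite("pics/wr1.png",im[:,:,::-1])
import pickle;pickle.dump((st,im),open("wr1.pkl","wb"));print(st["position"],st["tool_rot"],st["joint_positions"],st["time"])
print(proj(cam("wrist",st),[[.4894,.3153,.078],[.4956,.249,.07],[.5075,.1834,.088],[.515,.1094,.066]]))
E
```

```text
[0.49932042 0.2155282  0.29225743] [2.07192079e+00 2.36147990e+00 5.05456887e-05] [-0.72290695  0.0923482   0.28519382  1.72699969 -0.02673412  1.32599933
 -0.30194332] 2.45
[[285.54437221  78.87186258]
 [282.4412839  156.19867261]
 [285.90405951 230.72912485]
 [283.20314701 289.85706553]]
```

View pics/wr1.png

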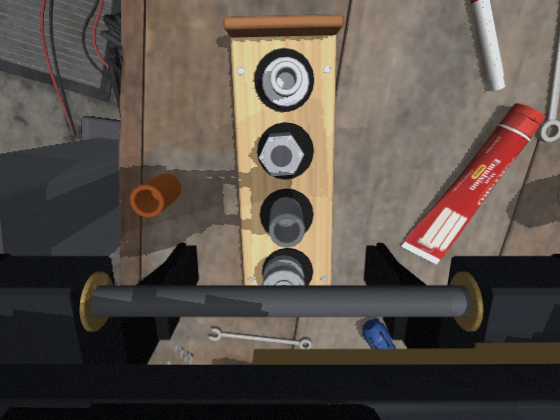

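The wrist view shows the bush (286,78), nut (281,155), tube (287,230) and part of the pulley (284,270). This agrees with the projected estimates to about 2 px.

```bash
python3 - <<'E'
from h import *
import pickle;st,im=pickle.load(open("wr1.pkl","rb"))
cv2.imwrite("pics/c1.png",cv2.resize(im[40:250,220:345,::-1],None,fx=2.8,fy=2.8,interpolation=cv2.INTER_CUBIC))
E
```

```text
(no output)
```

View pics/c1.png

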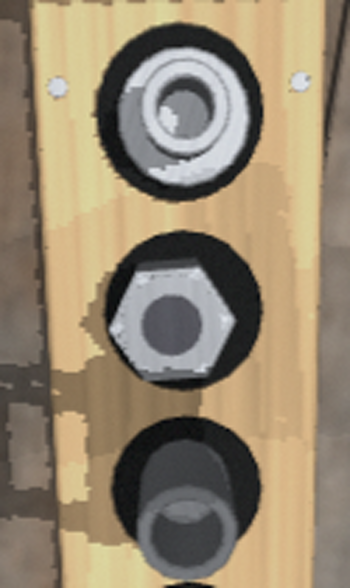

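In the crop the rims of the tops are centred at about (185,110), (171,322) and (187,533), and the pads at (180,111) and (183,310).

```bash
python3 - <<'E'
from h import *
import pickle;st,im=pickle.load(open("wr1.pkl","rb"));C=cam("wrist",st)
f=lambda p:np.array(p)/2.8+[219.7,39.7]
P=np.array([ray(C,[f(p)],z)[0] for p,z in [((185,110),.078),((171,322),.070),((187,533),.088)]])
print("parts",P.round(4))
Q=ray(C,[f((180,111)),f((183,310))],.026);print("pads",Q.round(4),np.linalg.norm(Q[1]-Q[0]))
d=(Q[0]-Q[1])[:2]/np.linalg.norm((Q[0]-Q[1])[:2]);print(np.degrees(np.arctan2(-d[0],d[1])))
Rt=R.from_rotvec(st["tool_rot"]).as_matrix();print("tool yaw",np.degrees(np.arctan2(Rt[1,1],Rt[0,1])))
for g,p in zip([.060,.052,.062],P):
    print("shift cm",(Rt.T@(np.r_[p[:2],g+.051]-st["position"])*100).round(2))
E
```

```text
parts [[0.4896 0.3152 0.078 ]
 [0.4939 0.2502 0.07  ]
 [0.5079 0.1841 0.088 ]]
pads [[0.4881 0.3186 0.026 ]
 [0.4985 0.2494 0.026 ]] 0.07002978319408576
8.568680918557366
tool yaw 7.473714023536197
shift cm [10.01  0.33 18.13]
shift cm [ 3.51 -0.09 18.93]
shift cm [-3.23  0.45 17.93]
```

Call:
drive_tool:
  motion:
    - [[5,0.3,0],[0,0,0],1]
    - [[5,0,0],[0,0,0],1]
    - [[0,0,4.5],[0,0,0],1]
    - [[0,0,4.5],[0,0,0],1]
    - [[0,0,4.5],[0,0,0],1]
    - [[0,0,2.6],[0,0,0],1]
    - [[0,0,2],[0,0,0],1]
    - [[0,0,0],[0,0,0],1]
    - [[0,0,0],[0,0,0],-1]
    - [[0,0,0],[0,0,0],-1]
    - [[0,0,0],[0,0,0],-1]
    - [[0,0,0],[0,0,0],-1]
  force: 25

```text
time: 4.0
position: [0.4896, 0.3153, 0.1117]
tool_rot: [2.074, 2.36, 0.001]
ft_force: [0.0, 0.7, -0.1]
grip_width: 0.633
grip_force: 0.0
```

Call:
drive_tool:
  motion:
    - [[0,0,0],[0,0,0],-1]
    - [[0,0,0],[0,0,0],-1]
    - [[0,0,0],[0,0,0],-1]

```text
time: 4.38
position: [0.4895, 0.3151, 0.1113]
tool_rot: [2.074, 2.36, 0.0]
ft_force: [0.1, -0.3, -0.0]
grip_width: 0.312
grip_force: 25.0
```

Call:
drive_tool:
  motion:
    - [[0,0,-3],[0,0,0],-1]
    - [[0,0,-5],[0,0,0],-1]
    - [[0,0,-2],[0,0,6.75],-1]
    - [[0,0,0],[0,0,6.75],-1]
    - [[-3,0.5,0],[0,0,0],-1]
    - [[-5,0.5,0],[0,0,0],-1]
    - [[-5,0.5,0],[0,0,0],-1]
    - [[-5,0.5,0],[0,0,0],-1]
    - [[-5,0.5,0],[0,0,0],-1]
    - [[-5,0.5,0],[0,0,0],-1]
    - [[-5,0.5,0],[0,0,0],-1]
    - [[-5,0.5,0],[0,0,0],-1]

```text
time: 5.88
position: [0.4882, -0.0686, 0.2111]
tool_rot: [-2.337, -2.1, -0.0]
ft_force: [-0.4, 0.3, -1.7]
grip_width: 0.314
grip_force: 25.0
```

Call:
drive_tool:
  motion:
    - [[-5,0.3,0],[0,0,0],-1]
    - [[-5,0.3,0],[0,0,0],-1]
    - [[-5,0.3,0],[0,0,0],-1]
    - [[-5,0.3,0],[0,0,0],-1]
    - [[-3.5,0.1,0],[0,0,0],-1]
    - [[0,0,0],[0,0,0],-1]
    - [[0,0,0],[0,0,0],-1]
    - [[0,0,0],[0,0,0],-1]

```text
time: 6.88
position: [0.4771, -0.3003, 0.211]
tool_rot: [-2.334, -2.102, -0.001]
ft_force: [0.6, 0.2, -1.5]
grip_width: 0.316
grip_force: 25.0
```

```bash
python3 - <<'E'
from h import *
st=ctrl.get_state();im=ctrl.get_image("wrist");cv2.imwrite("pics/wr2.png",im[:,:,::-1])
C=cam("wrist",st)
Rt=R.from_rotvec(st["tool_rot"]).as_matrix();print(st["position"],"tool yaw",np.degrees(np.arctan2(Rt[1,1],Rt[0,1])),st["grip_width"],st["time"])
print((Rt.T@(np.array([.478,-.302,.1113])-st["position"])*100).round(2))
P=np.array([[.4897-s*-.105,-.1968+s*.993,.026] for s in(.105,.035,-.035,-.105)])
print(proj(C,P).round(1))
for p,a in blobs(im,(180,0,400,260),60,300,9000): print(p.round(1),a,ray(C,[p],.026).round(4))
E
```

```text
[ 0.47712648 -0.30031507  0.21097654] tool yaw -5.976836966114963 0.31645818954743293 6.875
[-0.17  0.11  9.97]
[[284.8 -94.8]
 [284.3  19.3]
 [283.9 117.6]
 [283.6 202.8]]
[285.3  27.6] 4137 [[ 0.4935 -0.1676  0.026 ]]
[284.9 116.3] 4379 [[ 0.4868 -0.2307  0.026 ]]
[285.  193.8] 2613 [[ 0.4806 -0.2933  0.026 ]]
[243.6 252.1] 310 [[ 0.4389 -0.3425  0.026 ]]
[317.9 252.2] 306 [[ 0.5042 -0.3493  0.026 ]]
```

View pics/wr2.png

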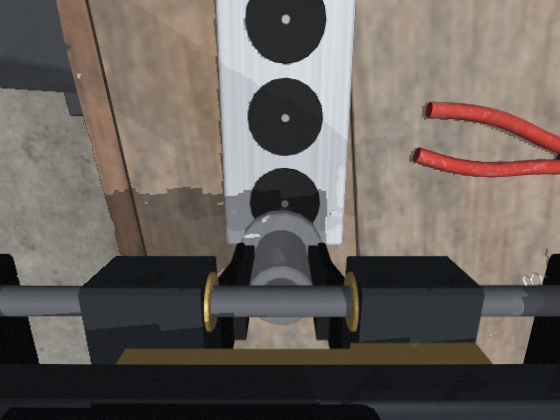

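The bush is held upright and the pads' centre dots at (286,19), (285,118) and (285,204) are within 1–2 px of the predictions, so the pad map holds. Setting it down.

Call:
drive_tool:
  motion:
    - [[-0.1,0.2,3],[0,0,0],-1]
    - [[0,0,3],[0,0,0],-1]
    - [[0,0,2],[0,0,0],-1]
    - [[0,0,1.2],[0,0,0],-1]
    - [[0,0,0.6],[0,0,0],-1]
    - [[0,0,0.1],[0,0,0],-1]
    - [[0,0,0],[0,0,0],-1]
    - [[0,0,0],[0,0,0],1]
    - [[0,0,0],[0,0,0],1]
    - [[0,0,0],[0,0,0],1]
    - [[0,0,0],[0,0,0],1]
    - [[0,0,0],[0,0,0],1]

```text
time: 8.43
position: [0.4785, -0.3033, 0.1123]
tool_rot: [2.337, 2.1, 0.0]
ft_force: [0.0, -0.3, 0.2]
grip_width: 0.799
grip_force: 0.0
```

Call:
drive_tool:
  motion:
    - [[0,0,-2],[0,0,0],1]
    - [[0,0,-5],[0,0,0],1]
    - [[0,0,-3],[0,0,0],1]
    - [[4,-0.4,0],[0,0,0],1]
    - [[5,-0.4,0],[0,0,0],1]
    - [[5,-0.4,0],[0,0,0],1]
    - [[5,-0.4,0],[0,0,0],1]
    - [[5,-0.4,0],[0,0,0],1]
    - [[5,-0.4,0],[0,0,0],1]
    - [[5,-0.4,0],[0,0,0],1]
    - [[5,-0.4,0],[0,0,0],1]
    - [[5,-0.4,0],[0,0,0],1]

```text
time: 9.93
position: [0.49, 0.1394, 0.214]
tool_rot: [2.337, 2.098, 0.004]
ft_force: [0.3, -0.1, 0.2]
grip_width: 1.0
grip_force: 0.0
```

Call:
drive_tool:
  motion:
    - [[5,-0.4,0],[0,0,-6.75],1]
    - [[3,-0.4,0],[0,0,-6.75],1]
    - [[0,0,0],[0,0,0],1]
    - [[0,0,0],[0,0,0],1]

```text
time: 10.42
position: [0.4872, 0.2169, 0.2131]
tool_rot: [2.076, 2.356, 0.001]
ft_force: [0.6, -1.1, 0.2]
grip_width: 1.0
grip_force: 0.0
```

```bash
cat >> h.py <<'E'
def goto(x,y,z=None,yaw=None):
    st=ctrl.get_state();Rt=R.from_rotvec(st["tool_rot"]).as_matrix()
    z=st["position"][2] if z is None else z
    print(st["time"],st["position"].round(4),"yaw",np.degrees(np.arctan2(Rt[1,1],Rt[0,1])).round(2),"shift cm",(Rt.T@(np.array([x,y,z])-st["position"])*100).round(2))
E
python3 - <<'E'
from h import *
goto(.4942,.2500,.103)
E
```

```text
10.425 [0.4872 0.2169 0.2131] yaw 7.24 shift cm [ 3.2   1.1  11.01]
```

Call:
drive_tool:
  motion:
    - [[3.2,1.1,0],[0,0,0],1]
    - [[0,0,0],[0,0,10],1]
    - [[0,0,0],[0,0,10],1]
    - [[0,0,0],[0,0,8.4],1]
    - [[0,0,4.5],[0,0,0],1]
    - [[0,0,4],[0,0,0],1]
    - [[0,0,2.4],[0,0,0],1]
    - [[0,0,0],[0,0,0],1]
    - [[0,0,0],[0,0,0],-1]
    - [[0,0,0],[0,0,0],-1]
    - [[0,0,0],[0,0,0],-1]
    - [[0,0,0],[0,0,0],-1]

```text
time: 11.92
position: [0.4936, 0.2515, 0.1038]
tool_rot: [-2.589, -1.779, -0.002]
ft_force: [0.5, -0.9, 0.2]
grip_width: 0.629
grip_force: 0.0
```

Call:
drive_tool:
  motion:
    - [[0,0,0],[0,0,0],-1]
    - [[0,0,0],[0,0,0],-1]
    - [[0,0,0],[0,0,0],-1]

```text
time: 12.3
position: [0.4935, 0.2513, 0.1033]
tool_rot: [2.589, 1.779, 0.0]
ft_force: [0.3, -0.6, 0.5]
grip_width: 0.411
grip_force: 24.8
```

Call:
drive_tool:
  motion:
    - [[0,0,-3],[0,0,0],-1]
    - [[0,0,-5],[0,0,0],-1]
    - [[0,0,-2],[0,0,-7.5],-1]
    - [[0,0,0],[0,0,-7.5],-1]
    - [[-3,0.5,0],[0,0,0],-1]
    - [[-5,0.5,0],[0,0,0],-1]
    - [[-5,0.5,0],[0,0,0],-1]
    - [[-5,0.5,0],[0,0,0],-1]
    - [[-5,0.5,0],[0,0,0],-1]
    - [[-5,0.5,0],[0,0,0],-1]
    - [[-5,0.5,0],[0,0,0],-1]
    - [[-5,0.4,0],[0,0,0],-1]

```text
time: 13.8
position: [0.4919, -0.1321, 0.2031]
tool_rot: [-2.335, -2.102, -0.001]
ft_force: [1.8, 0.9, -0.7]
grip_width: 0.41
grip_force: 24.8
```

Call:
drive_tool:
  motion:
    - [[-5,0.3,0],[0,0,0],-1]
    - [[-3,0.1,0],[0,0,0],-1]
    - [[-2,0,0],[0,0,0],-1]
    - [[0,0,0],[0,0,0],-1]
    - [[0,0,0],[0,0,0],-1]
    - [[0,0,0],[0,0,0],-1]

```text
time: 14.55
position: [0.4862, -0.229, 0.2031]
tool_rot: [-2.332, -2.104, -0.001]
ft_force: [-0.3, -0.2, -1.6]
grip_width: 0.412
grip_force: 24.8
```

```bash
python3 - <<'E'
from h import *
goto(.4865,-.2310,.1036)
E
```

```text
14.55 [ 0.4862 -0.229   0.2031] yaw -5.9 shift cm [-0.2   0.05  9.95]
```

Call:
drive_tool:
  motion:
    - [[-0.2,0.1,3],[0,0,0],-1]
    - [[0,0,3],[0,0,0],-1]
    - [[0,0,2],[0,0,0],-1]
    - [[0,0,1.3],[0,0,0],-1]
    - [[0,0,0.5],[0,0,0],-1]
    - [[0,0,0.1],[0,0,0],-1]
    - [[0,0,0],[0,0,0],-1]
    - [[0,0,0],[0,0,0],1]
    - [[0,0,0],[0,0,0],1]
    - [[0,0,0],[0,0,0],1]
    - [[0,0,0],[0,0,0],1]
    - [[0,0,0],[0,0,0],1]

```text
time: 16.05
position: [0.4867, -0.2326, 0.1043]
tool_rot: [2.335, 2.102, 0.0]
ft_force: [1.1, 0.6, 0.6]
grip_width: 0.899
grip_force: 0.0
```

Call:
drive_tool:
  motion:
    - [[0,0,-2],[0,0,0],1]
    - [[0,0,-5],[0,0,0],1]
    - [[0,0,-5],[0,0,0],1]
    - [[4,-0.2,0],[0,0,0],1]
    - [[5,-0.2,0],[0,0,0],1]
    - [[5,-0.2,0],[0,0,0],1]
    - [[5,-0.2,0],[0,0,0],1]
    - [[5,-0.2,0],[0,0,0],1]
    - [[5,-0.2,0],[0,0,-7],1]
    - [[5,-0.2,0],[0,0,-7],1]
    - [[0,0,0],[0,0,0],1]
    - [[0,0,0],[0,0,0],1]

```text
time: 17.55
position: [0.5023, 0.1062, 0.2242]
tool_rot: [2.062, 2.369, -0.001]
ft_force: [-0.1, -0.3, 0.1]
grip_width: 1.002
grip_force: 0.0
```

```bash
python3 - <<'E'
from h import *
goto(.508,.184,.113)
st=ctrl.get_state();im=ctrl.get_image("wrist");cv2.imwrite("pics/wr3.png",im[:,:,::-1])
print(proj(cam("wrist",st),[[.508,.184,.088],[.515,.1094,.066],[.519,.111,.026]]))
E
```

```text
17.55 [0.5023 0.1062 0.2242] yaw 7.93 shift cm [ 7.63  1.64 11.11]
[[307.44712828 108.55840705]
 [298.78158644 209.56408716]
 [301.28643475 195.33392883]]
```

View pics/wr3.png

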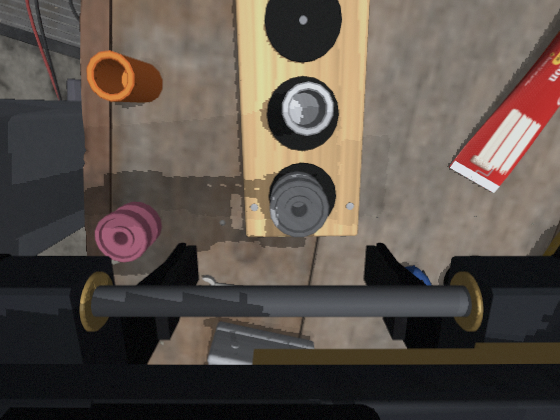

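Tube top at (307,108) and pulley bore at (301,209) both match predictions. Picking the tube.

Call:
drive_tool:
  motion:
    - [[4,1.6,0],[0,0,0],1]
    - [[3.6,0,0],[0,0,0],1]
    - [[0,0,0],[0,0,0],1]
    - [[0,0,4.5],[0,0,0],1]
    - [[0,0,4],[0,0,0],1]
    - [[0,0,2.6],[0,0,0],1]
    - [[0,0,0],[0,0,0],1]
    - [[0,0,0],[0,0,0],-1]
    - [[0,0,0],[0,0,0],-1]
    - [[0,0,0],[0,0,0],-1]
    - [[0,0,0],[0,0,0],-1]
    - [[0,0,0],[0,0,0],-1]

```text
time: 19.1
position: [0.5076, 0.1846, 0.1134]
tool_rot: [2.061, 2.371, 0.0]
ft_force: [0.1, -0.3, 0.2]
grip_width: 0.519
grip_force: 0.0
```

Call:
drive_tool:
  motion:
    - [[0,0,0],[0,0,0],-1]
    - [[0,0,0],[0,0,0],-1]

```text
time: 19.35
position: [0.5076, 0.1845, 0.1133]
tool_rot: [2.061, 2.371, 0.0]
ft_force: [0.9, 0.4, 0.5]
grip_width: 0.382
grip_force: 25.0
```

```bash
python3 - <<'E'
from h import *
goto(.4935,-.1618)
E
```

```text
19.35 [0.5076 0.1845 0.1133] yaw 7.98 shift cm [-34.1   -6.21  -0.  ]
```

Call:
drive_tool:
  motion:
    - [[0,0,-3],[0,0,0],-1]
    - [[0,0,-5],[0,0,0],-1]
    - [[0,0,-2],[0,0,7],-1]
    - [[0,0,0],[0,0,7],-1]
    - [[-4,0.3,0],[0,0,0],-1]
    - [[-5,0.3,0],[0,0,0],-1]
    - [[-5,0.3,0],[0,0,0],-1]
    - [[-5,0.3,0],[0,0,0],-1]
    - [[-5,0.3,0],[0,0,0],-1]
    - [[-5,0.3,0],[0,0,0],-1]
    - [[-3.5,0.3,0],[0,0,0],-1]
    - [[-2,0.1,0],[0,0,0],-1]

```text
time: 20.85
position: [0.4925, -0.1633, 0.2131]
tool_rot: [2.338, 2.098, -0.001]
ft_force: [0.9, 1.7, -0.8]
grip_width: 0.38
grip_force: 25.0
```

Call:
drive_tool:
  motion:
    - [[0,0,0],[0,0,0],-1]
    - [[0,0,0],[0,0,0],-1]
    - [[0,0,0],[0,0,0],-1]

```text
time: 21.22
position: [0.4935, -0.1594, 0.2131]
tool_rot: [-2.332, -2.104, -0.0]
ft_force: [0.1, -0.0, -1.0]
grip_width: 0.384
grip_force: 25.0
```

```bash
python3 - <<'E'
from h import *
goto(.4935,-.1618,.1136)
E
```

```text
21.225 [ 0.4935 -0.1594  0.2131] yaw -5.89 shift cm [-0.24  0.03  9.95]
```

Call:
drive_tool:
  motion:
    - [[-0.2,0,3],[0,0,0],-1]
    - [[0,0,3],[0,0,0],-1]
    - [[0,0,2],[0,0,0],-1]
    - [[0,0,1.3],[0,0,0],-1]
    - [[0,0,0.5],[0,0,0],-1]
    - [[0,0,0.1],[0,0,0],-1]
    - [[0,0,0],[0,0,0],-1]
    - [[0,0,0],[0,0,0],1]
    - [[0,0,0],[0,0,0],1]
    - [[0,0,0],[0,0,0],1]
    - [[0,0,0],[0,0,0],1]
    - [[0,0,0],[0,0,0],1]

```text
time: 22.72
position: [0.4931, -0.1629, 0.1143]
tool_rot: [2.335, 2.102, 0.0]
ft_force: [0.4, 0.2, -0.0]
grip_width: 0.865
grip_force: 0.0
```

Call:
drive_tool:
  motion:
    - [[0,0,-2],[0,0,0],1]
    - [[0,0,-5],[0,0,0],1]
    - [[0,0,-3],[0,0,0],1]
    - [[4,0,0],[0,0,0],1]
    - [[5,0,0],[0,0,0],1]
    - [[5,0,0],[0,0,0],1]
    - [[5,0,0],[0,0,-7],1]
    - [[5,0,0],[0,0,-7],1]
    - [[3,0,0],[0,0,0],1]
    - [[0,0,0],[0,0,0],1]
    - [[0,0,0],[0,0,0],1]
    - [[0,0,0],[0,0,0],1]

```text
time: 24.22
position: [0.5082, 0.104, 0.2143]
tool_rot: [2.064, 2.368, -0.0]
ft_force: [0.1, -0.9, -0.9]
grip_width: 1.002
grip_force: 0.0
```

```bash
python3 - <<'E'
from h import *
goto(.5163,.1096,.101)
E
```

```text
24.225 [0.5082 0.104  0.2143] yaw 7.83 shift cm [ 0.44  0.88 11.33]
```

Call:
drive_tool:
  motion:
    - [[0.4,0.9,0],[0,0,0],1]
    - [[0,0,4.5],[0,0,0],1]
    - [[0,0,4.2],[0,0,0],1]
    - [[0,0,2],[0,0,0],1]
    - [[0,0,0.6],[0,0,0],1]
    - [[0,0,0],[0,0,0],1]
    - [[0,0,0],[0,0,0],-1]
    - [[0,0,0],[0,0,0],-1]
    - [[0,0,0],[0,0,0],-1]
    - [[0,0,0],[0,0,0],-1]
    - [[0,0,0],[0,0,0],-1]
    - [[0,0,0],[0,0,0],-1]

```text
time: 25.72
position: [0.5163, 0.111, 0.1013]
tool_rot: [-2.061, -2.371, -0.0]
ft_force: [-1.1, 0.2, 1.0]
grip_width: 0.528
grip_force: 25.0
```

Call:
drive_tool:
  motion:
    - [[0,0,0],[0,0,0],-1]
    - [[0,0,-3],[0,0,0],-1]
    - [[0,0,-5],[0,0,0],-1]
    - [[0,0,-2],[0,0,7],-1]
    - [[0,0,0],[0,0,7],-1]
    - [[-4,0,0],[0,0,0],-1]
    - [[-5,0,0],[0,0,0],-1]
    - [[-5,0,0],[0,0,0],-1]
    - [[-4,0,0],[0,0,0],-1]
    - [[-2,0,0],[0,0,0],-1]
    - [[0,0,0],[0,0,0],-1]
    - [[0,0,0],[0,0,0],-1]

```text
time: 27.22
position: [0.4954, -0.0866, 0.201]
tool_rot: [-2.333, -2.103, -0.0]
ft_force: [0.0, -0.5, -1.3]
grip_width: 0.52
grip_force: 25.0
```

```bash
python3 - <<'E'
from h import *
goto(.5008,-.0925,.1018)
E
```

```text
27.225 [ 0.4954 -0.0866  0.201 ] yaw -5.95 shift cm [-0.53  0.61  9.92]
```

Call:
drive_tool:
  motion:
    - [[-0.4,0.6,3],[0,0,0],-1]
    - [[0,0,3],[0,0,0],-1]
    - [[0,0,2],[0,0,0],-1]
    - [[0,0,1.3],[0,0,0],-1]
    - [[0,0,0.5],[0,0,0],-1]
    - [[0,0,0.1],[0,0,0],-1]
    - [[0,0,0],[0,0,0],-1]
    - [[0,0,0],[0,0,0],1]
    - [[0,0,0],[0,0,0],1]
    - [[0,0,0],[0,0,0],1]
    - [[0,0,0],[0,0,0],1]
    - [[0,0,0],[0,0,0],1]

```text
time: 28.72
position: [0.5009, -0.0926, 0.1023]
tool_rot: [2.335, 2.102, 0.0]
ft_force: [0.1, 0.9, 0.6]
grip_width: 0.964
grip_force: 0.0
```

Call:
drive_tool:
  motion:
    - [[0,0,-2],[0,0,0],1]
    - [[0,0,-5],[0,0,0],1]
    - [[0,0,-5],[0,0,0],1]
    - [[0,0,-4],[0,0,0],1]
    - [[-5,0,0],[0,0,0],1]
    - [[-5,0,0],[0,0,0],1]
    - [[-5,0,0],[0,0,0],1]
    - [[0,0,0],[0,0,0],1]
    - [[0,0,0],[0,0,0],1]
    - [[0,0,0],[0,0,0],1]

```text
time: 29.98
position: [0.4857, -0.24, 0.262]
tool_rot: [-2.332, -2.104, -0.001]
ft_force: [1.2, -0.6, 0.7]
grip_width: 0.997
grip_force: 0.0
```

```bash
python3 - <<'E'
from h import *
goto(.49,-.197)
st=ctrl.get_state();im=ctrl.get_image("wrist");cv2.imwrite("pics/wr4.png",im[:,:,::-1])
for s,h in((.105,.066),(.035,.088),(-.035,.070),(-.105,.078)):
    print(proj(cam("wrist",st),[[.4897+s*.105,-.1968+s*.993,h]]))
E
```

```text
29.975 [ 0.4857 -0.24    0.262 ] yaw -5.87 shift cm [ 4.32 -0.01  0.  ]
[[281.75669163   9.55222361]]
[[281.41541534 105.48916033]]
[[281.07691013 190.40662765]]
[[280.78788211 268.52978448]]
```

View pics/wr4.png

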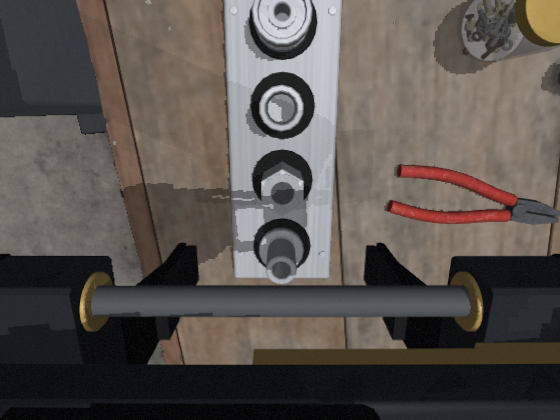

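The parts stand upright at (282,11), (281,108), (282,190) and (282,268), all within about 3 px (2 mm) of the projected pad middles. Handing in.

```bash
python3 -c "
from bench import ctrl
print(ctrl.close_job())"
```

```text
the job is handed in; nothing more can be done
None
```

The job is handed in: bush, hexagon nut, tube and pulley stand upright on the metal rack in reversed order at own y = −105, −35, +35 and +105 mm, each within about 2 mm of its pad middle in the last wrist picture; no verdict came back.

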